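Four clicks brighter on the studio lamp dimmer

ROBOT

A 6-joint arm with a two-finger parallel gripper is mounted at the origin on the work surface. World frame = base frame: x ahead of the robot, y to its left, z up, the work surface at z = 0. Lengths are in m, angles in rad, forces in N, time in s.
With the tool pointing down it reaches from about 0.325 to 0.9 m from the base axis. Payload 6.1 kg.
Tool frame: the origin (TCP) lies at the very end of the fingers, on their centre line; the grasp point (between the pads) lies 19 mm behind it (ctrl.grasp_offset is the x of the grasp point in the tool frame, in m); x points along the fingers, z is the direction in which the jaws open and shut, and the axes are right-handed (so a half turn about x gives the same grasp; the last joint's range is limited). The gripper opens to 85 mm and grips with 20 to 120 N. Pads are 22 mm wide; open, the fingers measure 114 mm over their backs; the gripper's body (76 mm by 85 mm) begins 54 mm behind the grasp point. The pads swing forward as they close: fully open they stand 13 mm farther back than shut.
Start: joints at [1.067, 0.22, 1.526, -0, 1.395, -0.126], TCP at [0.231, 0.581, 0.231] pointing down, gripper open.
Joint ranges: [-2.98, 2.98], [-0.91, 2.08], [0.09, 2.57], [-1.24, 4.39], [0.2, 2.65], [-2.68, 2.68]. Speed limits (rad/s): [2.57, 2.57, 3.01, 3.14, 3.14, 3.14].

INTERFACE

Orientations are given as a 3x3 rotation matrix whose columns are the frame's x, y, z axes.
In Python, from cell import ctrl, viewer, order gives the robot as it stands. The module is installed in compiled form; this text tells all that it offers.
- The arm moves only by the tool move_arm, never from a script. Its argument "deltas" is a list of rows, each a list of 7 numbers: the finger opening in cm, from 0 to 8.54, then the shift along the tool's x, y, z in cm, then the turn, a rotation vector about the tool's x, y, z in rad. In form: [[grip, tx, ty, tz, ax, ay, az], ...]. A call has 1 to 12 rows; each row is the pose to reach, as a shift and turn from the pose commanded when the call began, along the tool's axes at that moment; what a row does not reach only later rows make up. A row lasts 1/8 s, in which the tool goes at most 62.5 mm and 10.7 degrees, less where a joint would pass 70% of its speed; a pose out of reach is approached as far as the arm can. A call with a gripper value outside its range is refused whole. The fingers move at their own pace and stop on an object; "grip_force" is the grip in N (left out, the last holds). Time passes only in rows, so rows that repeat a pose let the fingers close. It gives the time, the measured TCP pose, the force and the opening at its end, in the units of the state.
- ctrl.get_obs(): the state, without advancing time (a new reading comes with each control period).
- viewer.grab_frame(name): name is "side" or "top"; returns a dict with "image" (400x640x3 uint8, red, green, blue), "vertical_fov" (degrees; the focal length in pixels is half the picture's height over the tangent of half this angle, whatever the lens; pixels are square), "cx", "cy" (the principal point, pixels), "R" (3x3) and "t" (3): a world point X has camera coordinates R X + t. Camera axes: x right, y down, z forward; pixel columns grow to the right and rows downward; lengths in m; the calibration is good to about 2 mm. A picture is of the moment at which its call begins. There is no depth.
- order.job_done(): hands the job in, once; it reports no verdict.
Trained networks look in a picture, given as the dict that the camera call returned (one of the last four; its "shot" number tells which), for a name from the list of things; names that differ only in an ending like _2 or _b are one class to them, and where a whole thing is asked for, a point or a joint stands for the part that bears it (a point fixed in the world has none). Each returns a list of dicts, best first, with "conf" (0 to 1); they miss things now and then, are a little off and sometimes report something else, mostly with a low value. They report only what shows in the picture. A call takes as long as a camera call.
- viewer.spot_in(picture, label): "point" ([row, column] in pixels, amid what is visible of it).
The state is a dict: "t": time; "q": joint angles; "dq": joint speeds; "effort": joint torques, N m; "eef_pos": TCP position; "tool_rot": TCP orientation; "force": force on the tool from outside, world axes, zero at the start; "ft_torque": the same for the moment, N m; "opening": finger opening in m.
Only numpy, scipy, OpenCV 4.12 (cv2) and the standard library are available. Lean on these libraries where they do the work, as an engineer would, in place of code of your own. Each camera call takes 0.05 s, during which the arm holds its last target. There are 200 camera calls.

TASK

Make the studio lamp four clicks brighter: with a fingertip against the finger bar of the green dial, never pinching it, turn the dial clockwise (seen from above) by exactly four clicks from where you find it, without going past the fourth click or back below the start. Then, with the dial resting there, press the yellow button on the same box fully down to store the setting, let it spring up again and take your hand away. Leave the dimmer with the blue dial and the painting things around as they are.

Things in the scene. Friction and masses are not known exactly. Their poses are not given: they have to be found in the camera images.
- green_dial (a joint): turn of the green click-stop dial, rad: 0 as found, growing clockwise seen from above (brighter). A detent every 0.5236 rad = one click. Between detents it resists with up to 0.15 N m (4 N at 38 mm); past half-way it snaps into the next by itself and stays, within 0.03 rad. It can turn two clicks back and seven forward; there is no stop at the fourth
- green_axis (a point): fixed point on the turning axis of the green dial, at the height of the disc's flat top, 59 mm above the table. The disc is 92 mm across; a hub 24 mm across on the axis rises 18 mm above the disc's top
- green_tip (a point): outer end of the green dial's finger bar at its upper edge, 47 mm from the axis, turning with it. The bar stands on the disc: straight, upright, 14 mm thick, 24 mm above the disc's top (83 mm above the table), from 17 mm behind the axis out to here, a white line on its top at this end. As found it points roughly towards the robot
- green_button (a joint): how far the green dimmer's store button is pressed, m: 0 up, 0.006 fully down (5 N); it springs back. A yellow round cap 28 mm across in a black collar 44 mm across, whose top is 57 mm above the table, on the same box as the green dial
- green_button_top (a point): centre of the top of the green dimmer's yellow button, 67 mm above the table when up; it goes straight down with the button
- green_box: grey lamp dimmer box that carries the green dial, 125 x 230 mm (long side along its y) and 45 mm tall, fixed to the table; origin at the centre of its underside; z up, x away from the robot at yaw 0; in its frame the dial's axis is at (0, +50 mm), the button at (0, -65 mm)
- blue_dial (a joint): the dial of the other dimmer, alike in everything but its blue colour, and to be left alone; rad, 0 as found
- blue_button (a joint): the store button of the blue dimmer, to be left alone; m, 0 up
- blue_box: the grey box that carries the blue dial, of the same size and layout, fixed to the table; origin at the centre of its underside, axes as on the green one
- brush: a red-handled brush, 200 mm long and 20 mm thick, lying between the two dimmer boxes; loose; origin under its middle
- cupcake: the still-life cupcake, 78 mm tall, on a sheet beyond the boxes; loose; origin at the centre of its underside
- pot: black open water pot, 92 mm across and 85 mm tall, beyond the boxes; loose; origin at the centre of its underside
- jar: yellow paint jar, 64 mm across and 70 mm tall, beyond the boxes; loose; origin at the centre of its underside
- paint_a: blue paint bottle, 56 mm across and 160 mm tall, at the right side; loose; origin at the centre of its underside
- paint_b: white paint bottle with a red cap, 56 mm across and 150 mm tall, at the right side; loose; origin at the centre of its underside
- scraper: palette scraper, 200 mm long, 20 mm thick, at the left side; loose; origin under its middle

How it is judged:
By the outcome, as a careful person would: the job done as asked, in the order asked, and still so for the second after the job is handed in, with the robot touching nothing.
It also fails if it takes over 64 s, if anything falls off the work surface, if the arm or the gripper's body presses on something with over 40 N, if the wrist force passes 120 N, or if a joint passes its speed limit or range.

## Working session

There is one attempt and no reset: what is moved stays moved. The work goes in short steps, Python scripts to look and compute and a tool call to move; the robot and the scene stay as the last step left them, time stands still between calls to the robot, and variables do not carry over. Pictures are saved under pics/ and viewed, about 8 in all and at most 12, crops included, and the job is handed in when it is done.

Besides the shell and the picture viewer there is one more tool, called after "Emit:" by a JSON object that holds its "fn" and its "kwargs", one argument or row to a line. move_arm: Moves the arm, as the interface text tells. Its arguments: {"type":"object","properties":{"deltas":{"type":"array","items":{"type":"array","items":{"type":"number"}}},"grip_force":{"type":"number"}},"required":["deltas"]}

```bash
mkdir -p pics
cat > h.py <<'E'
import numpy as np, cv2
from cell import ctrl, viewer, order
def K(p):
    h=p["image"].shape[0]; return h/2/np.tan(np.radians(p["vertical_fov"])/2)
def onplane(p,rc,z):
    f=K(p); d=p["R"].T@np.array([(rc[1]-p["cx"])/f,(rc[0]-p["cy"])/f,1]); c=-p["R"].T@p["t"]
    return c+d*(z-c[2])/d[2]
def proj(p,X):
    c=p["R"]@np.asarray(X)+p["t"]; f=K(p); return np.array([p["cy"]+f*c[1]/c[2],p["cx"]+f*c[0]/c[2]])
def save(p,n,crop=None,s=1):
    im=p["image"][:,:,::-1]
    if crop: im=im[crop[0]:crop[1],crop[2]:crop[3]]
    cv2.imwrite("pics/"+n,cv2.resize(im,None,fx=s,fy=s,interpolation=cv2.INTER_CUBIC))
E
python3 - <<'E'
from h import *
for n in("top","side"):
    p=viewer.grab_frame(n); save(p,n+"0.png")
    print(n,p["vertical_fov"],-p["R"].T@p["t"])
    for l,z in(("green_tip",.083),("green_button_top",.067),("green_dial",.059),("blue_dial",.059),("green_box",.045),("green_axis",.059),("brush",.01)):
        for r in viewer.spot_in(p,l)[:2]: print(l,r["conf"],np.round(r["point"],1),onplane(p,r["point"],z).round(4))
o=ctrl.get_obs();print(o["eef_pos"],o["tool_rot"].__array__().round(3) if hasattr(o["tool_rot"],'__array__') else o["tool_rot"],o["opening"],o["t"],ctrl.grasp_offset)
E
```

```text
top 44.37163562221432 [ 0.47195358 -0.01453632  1.49871375]
green_tip 0.64 [244.3 217.5] [0.5077 0.2853 0.083 ]
green_button_top 0.56 [258.1 246.5] [0.466  0.2046 0.067 ]
green_dial 0.82 [243.5 215.9] [0.5108 0.295  0.059 ]
blue_dial 0.55 [244.7 363.9] [ 0.4959 -0.1382  0.059 ]
blue_dial 0.2 [256.7 249.5] [0.4698 0.197  0.059 ]
green_box 0.66 [251.2 234.2] [0.4871 0.2441 0.045 ]
green_axis 0.79 [247.5 232.1] [0.4979 0.2476 0.059 ]
brush 0.85 [230.7 318.2] [ 0.5427 -0.0053  0.01  ]
side 56.59805142495631 [ 0.20950702 -1.02034028  0.86068612]
green_tip 0.65 [157.7 278.9] [0.5084 0.2724 0.083 ]
green_tip 0.53 [175.9 278.1] [0.4682 0.1434 0.083 ]
green_button_top 0.73 [172.2 281.5] [0.4931 0.1875 0.067 ]
green_dial 0.84 [157.3 280.3] [0.524  0.3132 0.059 ]
green_dial 0.74 [173.1 276. ] [0.474 0.202 0.059]
blue_dial 0.66 [225.1 311.4] [ 0.4964 -0.1457  0.059 ]
green_box 0.84 [176.1 277.6] [0.4786 0.1997 0.045 ]
green_axis 0.64 [173.1 280.1] [0.489  0.1956 0.059 ]
green_axis 0.64 [159.5 278.4] [0.5116 0.299  0.059 ]
brush 0.7 [211.2 306.5] [ 0.5238 -0.0132  0.01  ]
[0.23055614 0.58094849 0.23134017] [[ 0.    -0.929  0.369]
 [ 0.     0.369  0.929]
 [-1.     0.     0.   ]] 0.0855958493619655 0.8 -0.0187
```

Run:
```python
import cv2
a=cv2.imread("pics/top0.png"); b=cv2.imread("pics/side0.png")
cv2.imwrite("pics/v1.png",cv2.resize(a,(800,500)))
c=cv2.resize(a[200:300,170:300],(780,600),interpolation=cv2.INTER_CUBIC);cv2.imwrite("pics/v2.png",c)
c=cv2.resize(b[120:250,200:370],(784,600),interpolation=cv2.INTER_CUBIC);cv2.imwrite("pics/v3.png",c)
```

```text
(no output)
```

View pics/v1.png

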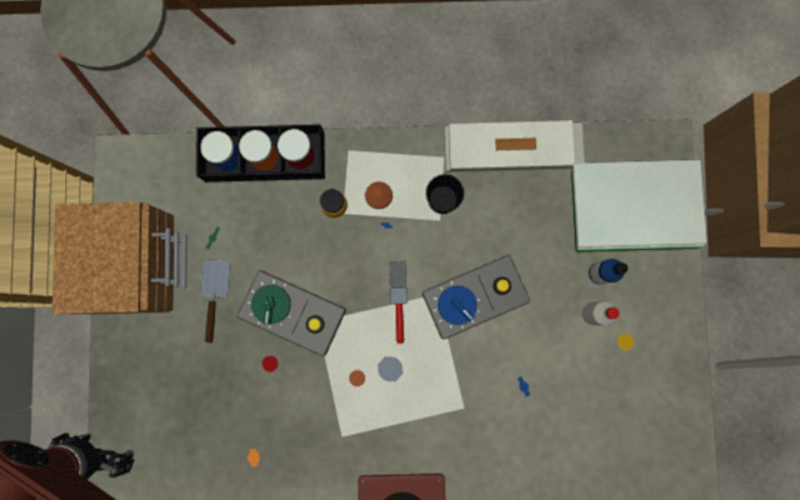

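View pics/v2.png

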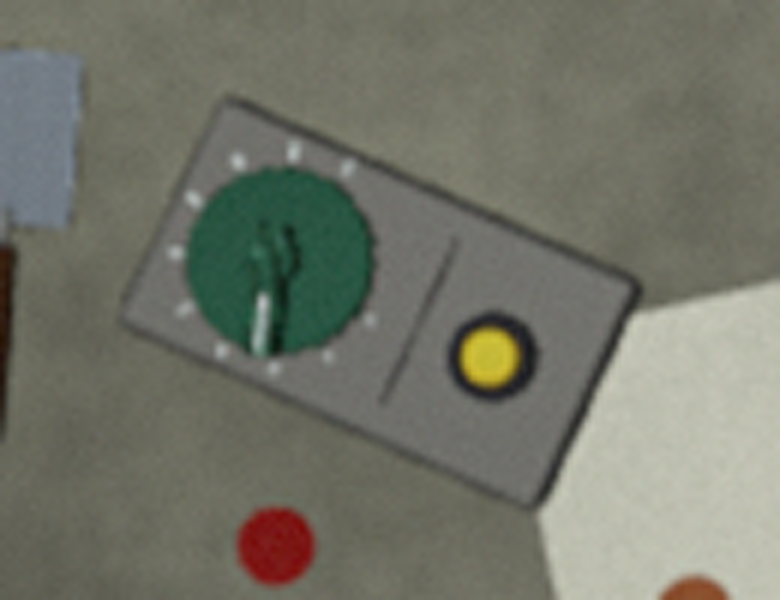

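View pics/v3.png

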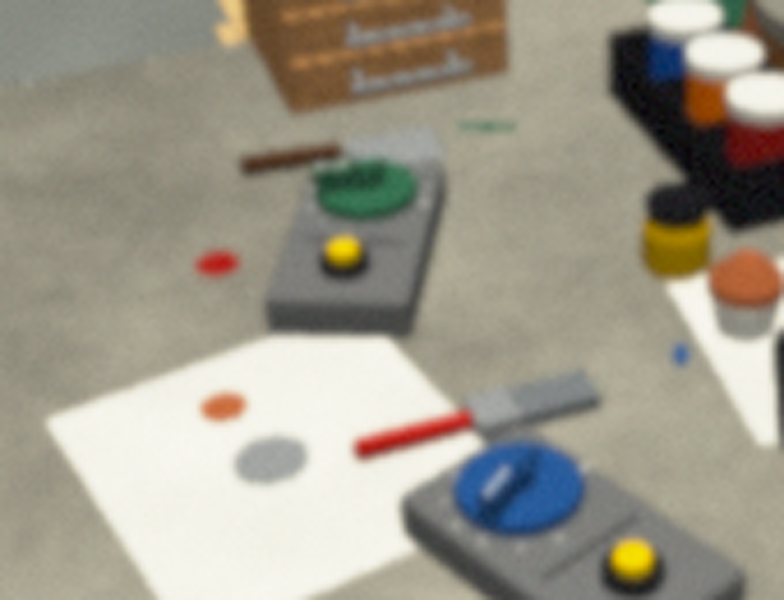

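```bash
cat > m.py <<'E'
from h import *
def meas(p):
    hsv=cv2.cvtColor(p["image"],cv2.COLOR_RGB2HSV)
    sub=np.zeros(hsv.shape[:2],np.uint8)
    sub[215:275,195:265]=1
    g=((hsv[...,0]>60)&(hsv[...,0]<100)&(hsv[...,1]>90)).astype(np.uint8)*sub
    y=((hsv[...,0]>20)&(hsv[...,0]<35)&(hsv[...,1]>130)).astype(np.uint8)*sub
    out={}
    c=max(cv2.findContours(g,0,1)[0],key=cv2.contourArea)
    e=cv2.fitEllipse(cv2.convexHull(c)); out["disc"]=(e,onplane(p,(e[0][1],e[0][0]),.059))
    c=max(cv2.findContours(y,0,1)[0],key=cv2.contourArea)
    e=cv2.fitEllipse(cv2.convexHull(c)); out["btn"]=(e,onplane(p,(e[0][1],e[0][0]),.067))
    return out
E
python3 - <<'E'
from m import *
p=viewer.grab_frame("top"); o=meas(p)
for k in o: print(k,o[k])
d=o["btn"][1]-o["disc"][1];print(np.linalg.norm(d[:2]))
A=onplane(p,(243.3,216.7),.059);B=onplane(p,(259.2,251.6),.067);T=onplane(p,(258.5,213.6),.083)
print(A,B,T,np.linalg.norm((A-B)[:2]),np.linalg.norm((A-T)[:2]), p["cx"],p["cy"])
# box corners z=.045 from crop px
for c in((232,97),(640,290),(540,508),(122,318)):
    print(onplane(p,(200+c[1]/6-.5,170+c[0]/6-.5),.045).round(4))
E
```

```text
disc (((216.2519989013672, 242.9189910888672), (29.83643913269043, 30.50649070739746), 61.53593826293945), array([0.51247124, 0.29399516, 0.059     ]))
btn (((251.1869659423828, 259.0810546875), (10.165702819824219, 10.507847785949707), 117.07916259765625), array([0.4627736 , 0.19097593, 0.067     ]))
0.11438014690781763
[0.51132308 0.29268644 0.059     ] [0.46239906 0.18978022 0.067     ] [0.46735383 0.29669513 0.083     ] 0.113944068783981 0.04415161600335971 318.89117068943176 203.9802388443106
[0.5944 0.3207 0.045 ]
[0.4937 0.1199 0.045 ]
[0.3889 0.1706 0.045 ]
[0.4867 0.3753 0.045 ]
```

```bash
cat > plan.py <<'E'
from h import *
A=np.array([.512,.293]); B=np.array([.4626,.190]); PHI0=np.radians(176.5)
def finger(click,s,z,r=.038):
    ph=PHI0-click*np.pi/6; n=np.array([np.sin(ph),-np.cos(ph)])
    C=A+r*np.array([np.cos(ph),np.sin(ph)])-s*n
    return np.r_[C,z],ph-np.pi/2
def rows(targets,grip=0):
    o=ctrl.get_obs(); R=np.array(o["tool_rot"]); p=np.array(o["eef_pos"]); th0=np.arctan2(R[1,2],R[0,2])
    for X,th in targets:
        d=R.T@(X-p)*100; a=(th0-th+np.pi)%(2*np.pi)-np.pi
        print([grip]+[round(v,2) for v in d]+[round(a,3),0,0])
    print("pos",p.round(4),"th",np.degrees(th0).round(1),"F",np.round(o["force"],2),"open",round(o["opening"],4),"t",o["t"])
E
python3 - <<'E'
from plan import *
rows([finger(0,.045,.16),finger(0,.045,.066)])
p=viewer.grab_frame("side")
hsv=cv2.cvtColor(p["image"],cv2.COLOR_RGB2HSV)
for nm,X in(("btn",(*B,.067)),("collar",(*B,.057)),("axis",(*A,.059))): print(nm,proj(p,X))
m=((hsv[...,0]>20)&(hsv[...,0]<35)&(hsv[...,1]>150)).astype(np.uint8);m[:150]=0;m[200:]=0;m[:,:255]=0;m[:,290:]=0
ys,xs=np.nonzero(m);print("yellow",ys.min(),ys.max(),xs.mean())
m=((hsv[...,0]>60)&(hsv[...,0]<100)&(hsv[...,1]>90)).astype(np.uint8);m[:140]=0;m[180:]=0;m[:,:260]=0;m[:,300:]=0
ys,xs=np.nonzero(m);print("green",ys.min(),ys.max(),xs.min(),xs.max(),[proj(p,(*(A+.046*np.array(v)),.059)).round(1) for v in((-1,0),(1,0),(0,1),(0,-1))])
E
```

```text
[0, np.float64(7.13), np.float64(-34.57), np.float64(-21.84), np.float64(-0.317), 0, 0]
[0, np.float64(16.53), np.float64(-34.57), np.float64(-21.84), np.float64(-0.317), 0, 0]
pos [0.2305 0.5809 0.2313] th 68.4 F [0.99 0.82 0.06] open 0.0851 t 0.85
btn [173.56146116 273.82071751]
collar [175.69360813 274.07040868]
axis [160.16290157 278.88057368]
yellow 172 177 274.0769230769231
green 156 166 269 289 [array([162.4, 268.2]), array([157.9, 289.4]), array([155. , 275.9]), array([165.5, 282. ])]
```

Emit:
{"fn": "move_arm", "kwargs": {
  "deltas": [
    [0, 3, -8, -5, -0.1, 0, 0],
    [0, 7.1, -12, -8, -0.2, 0, 0],
    [0, 7.1, -16, -10.5, -0.317, 0, 0],
    [0, 7.1, -20, -13, -0.317, 0, 0],
    [0, 7.1, -24, -15.5, -0.317, 0, 0],
    [0, 7.1, -28, -18, -0.317, 0, 0],
    [0, 7.1, -32, -20.2, -0.317, 0, 0],
    [0, 7.1, -34.6, -21.8, -0.317, 0, 0],
    [0, 7.1, -34.6, -21.8, -0.317, 0, 0],
    [0, 7.1, -34.6, -21.8, -0.317, 0, 0]
  ],
  "grip_force": 20
}}

```text
t: 2.15
eef_pos: [0.4714, 0.251, 0.1603]
tool_rot: [[-0.0, -0.998, 0.061], [0.0, 0.061, 0.998], [-1.0, 0.0, 0.0]]
force: [-0.2, -1.0, -0.1]
opening: 0.0004
```

Run:
```python
from plan import *
rows([finger(0,.045,.066),finger(0,.035,.066),finger(0,.025,.066)])
p=viewer.grab_frame("top"); save(p,"v4.png",(190,290,170,300),6)
o=ctrl.get_obs();print(proj(p,o["eef_pos"]))
```

```text
[0, np.float64(9.43), np.float64(0.0), np.float64(-0.06), np.float64(-0.0), 0, 0]
[0, np.float64(9.43), np.float64(0.0), np.float64(0.94), np.float64(-0.0), 0, 0]
[0, np.float64(9.43), np.float64(0.0), np.float64(1.94), np.float64(-0.0), 0, 0]
pos [0.4714 0.251  0.1603] th 86.5 F [-0.16 -1.03 -0.06] open 0.0004 t 2.15
[256.90532734 224.04389515]
```

View pics/v4.png

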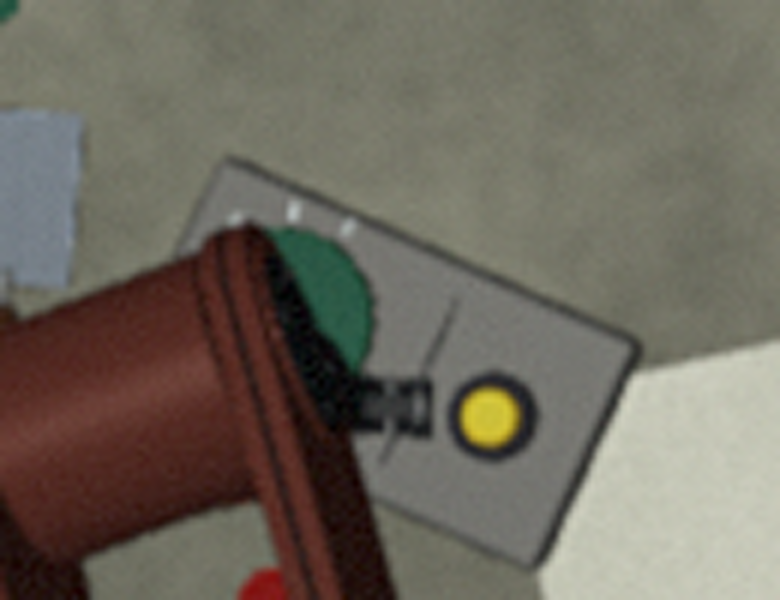

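Run:
```python
from plan import *
p=viewer.grab_frame("side"); save(p,"v5.png",(90,190,210,340),6)
o=ctrl.get_obs();e=np.array(o["eef_pos"]);print(proj(p,e),[((proj(p,e+np.array(v))-[90,210])*6).round() for v in((0,0,0),(0,-.0145,0),(0,.0145,0),(0,-.042,.073),(0,.042,.073))])
```

```text
[145.06473653 269.36599186] [array([330., 356.]), array([340., 362.]), array([320., 350.]), array([256., 361.]), array([201., 327.])]
```

View pics/v5.png

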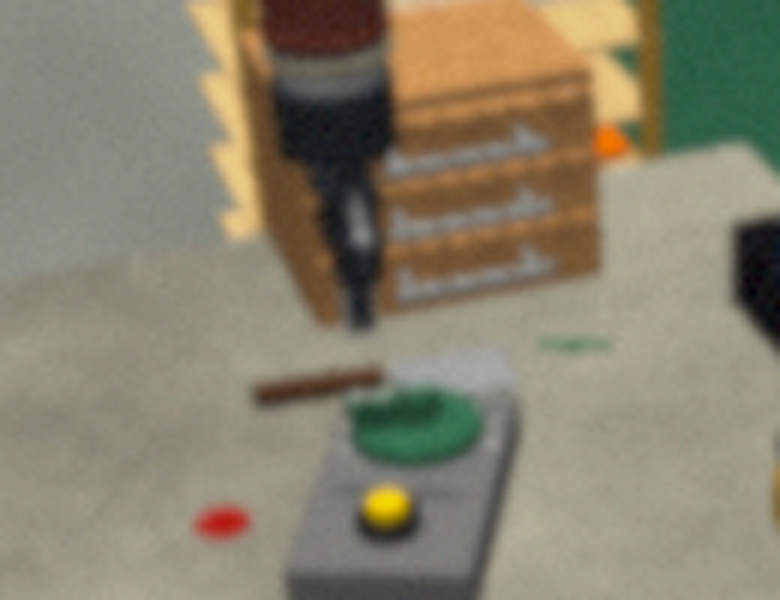

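Emit:
{"fn": "move_arm", "kwargs": {
  "deltas": [
    [0, 5, 0, 0, 0, 0, 0],
    [0, 9, 0, 0, 0, 0, 0],
    [0, 9.4, 0, 0, 0, 0, 0],
    [0, 9.4, 0, 1, 0, 0, 0],
    [0, 9.4, 0, 1.6, 0, 0, 0],
    [0, 9.4, 0, 1.9, 0, 0, 0],
    [0, 9.4, 0, 1.9, 0, 0, 0]
  ]
}}

```text
t: 3.12
eef_pos: [0.4734, 0.2702, 0.0672]
tool_rot: [[0.001, -0.998, 0.06], [0.001, 0.06, 0.998], [-1.0, -0.001, 0.001]]
force: [0.9, 0.1, -1.0]
opening: -0.0001
```

Run:
```python
from plan import *
rows([finger(0,.0215,.066)]+[finger(c,.0215,.066) for c in(.25,.5,.75,1,1.25,1.5,1.75,2,2.25,2.5)])
```

```text
[0, np.float64(0.12), np.float64(0.09), np.float64(0.36), np.float64(0.001), 0, 0]
[0, np.float64(0.12), np.float64(0.34), np.float64(0.88), np.float64(0.132), 0, 0]
[0, np.float64(0.12), np.float64(0.51), np.float64(1.42), np.float64(0.263), 0, 0]
[0, np.float64(0.12), np.float64(0.62), np.float64(1.98), np.float64(0.394), 0, 0]
[0, np.float64(0.12), np.float64(0.65), np.float64(2.55), np.float64(0.525), 0, 0]
[0, np.float64(0.12), np.float64(0.61), np.float64(3.12), np.float64(0.655), 0, 0]
[0, np.float64(0.12), np.float64(0.49), np.float64(3.68), np.float64(0.786), 0, 0]
[0, np.float64(0.12), np.float64(0.3), np.float64(4.22), np.float64(0.917), 0, 0]
[0, np.float64(0.12), np.float64(0.05), np.float64(4.73), np.float64(1.048), 0, 0]
[0, np.float64(0.12), np.float64(-0.28), np.float64(5.2), np.float64(1.179), 0, 0]
[0, np.float64(0.12), np.float64(-0.66), np.float64(5.63), np.float64(1.31), 0, 0]
pos [0.4734 0.2702 0.0672] th 86.6 F [ 0.87  0.11 -0.98] open -0.0001 t 3.125
```

Emit:
{"fn": "move_arm", "kwargs": {
  "deltas": [
    [0, 0.1, 0.1, 0.35, 0, 0, 0],
    [0, 0.1, 0.22, 0.6, 0.065, 0, 0],
    [0, 0.1, 0.34, 0.88, 0.132, 0, 0],
    [0, 0.1, 0.43, 1.15, 0.197, 0, 0],
    [0, 0.1, 0.51, 1.42, 0.263, 0, 0],
    [0, 0.1, 0.57, 1.7, 0.328, 0, 0],
    [0, 0.1, 0.62, 1.98, 0.394, 0, 0],
    [0, 0.1, 0.62, 1.98, 0.394, 0, 0]
  ]
}}

```text
t: 4.12
eef_pos: [0.4674, 0.2896, 0.065]
tool_rot: [[-0.001, -0.899, 0.439], [-0.001, 0.439, 0.899], [-1.0, 0.001, -0.001]]
force: [-1.2, -0.5, 1.0]
opening: -0.0002
```

Run:
```python
from plan import *
rows([finger(c,.0215,.066) for c in(1,1.25,1.5,1.75,2,2.25,2.5,2.75,3)])
p=viewer.grab_frame("side"); save(p,"v6.png",(130,190,240,320),8)
o=np.array([130,240])
for c in (0,1,2):
    ph=PHI0-c*np.pi/6; print(c,((proj(p,np.r_[A+.047*np.array([np.cos(ph),np.sin(ph)]),.083])-o)*8).round())
q=viewer.grab_frame("top"); 
for n,pp in(("side",p),("top",q)):
    for r in viewer.spot_in(pp,"green_tip"): print(n,r["conf"],r["point"],(np.array(r["point"])-o)*8,onplane(pp,r["point"],.083))
```

```text
[0, np.float64(-0.1), np.float64(0.19), np.float64(0.63), np.float64(0.131), 0, 0]
[0, np.float64(-0.1), np.float64(0.37), np.float64(1.17), np.float64(0.261), 0, 0]
[0, np.float64(-0.1), np.float64(0.47), np.float64(1.73), np.float64(0.392), 0, 0]
[0, np.float64(-0.1), np.float64(0.5), np.float64(2.3), np.float64(0.523), 0, 0]
[0, np.float64(-0.1), np.float64(0.46), np.float64(2.87), np.float64(0.654), 0, 0]
[0, np.float64(-0.1), np.float64(0.35), np.float64(3.43), np.float64(0.785), 0, 0]
[0, np.float64(-0.11), np.float64(0.16), np.float64(3.97), np.float64(0.916), 0, 0]
[0, np.float64(-0.11), np.float64(-0.1), np.float64(4.48), np.float64(1.047), 0, 0]
[0, np.float64(-0.11), np.float64(-0.42), np.float64(4.95), np.float64(1.178), 0, 0]
pos [0.4674 0.2896 0.065 ] th 64.0 F [-1.16 -0.47  0.96] open -0.0002 t 4.125
0 [217. 217.]
1 [193. 220.]
2 [172. 246.]
side 0.6 [158.8, 278.2] [230.4 305.6] [0.50335836 0.26513034 0.083     ]
```

View pics/v6.png

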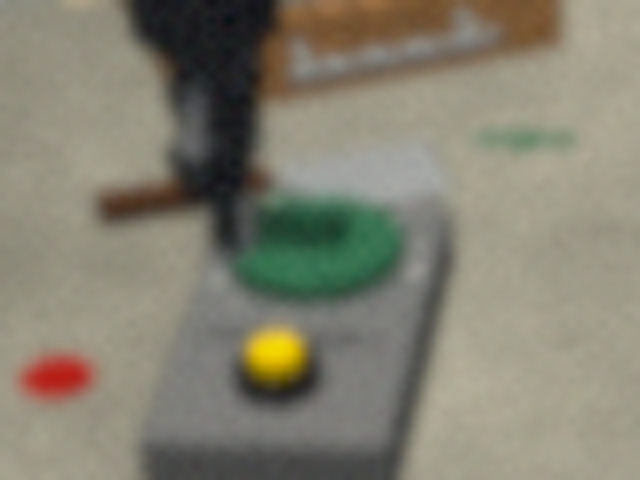

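Emit:
{"fn": "move_arm", "kwargs": {
  "deltas": [
    [0, -0.1, 0.1, 0.3, 0.065, 0, 0],
    [0, -0.1, 0.19, 0.63, 0.131, 0, 0],
    [0, -0.1, 0.29, 0.9, 0.196, 0, 0],
    [0, -0.1, 0.37, 1.17, 0.261, 0, 0],
    [0, -0.1, 0.43, 1.45, 0.327, 0, 0],
    [0, -0.1, 0.47, 1.73, 0.392, 0, 0],
    [0, -0.1, 0.49, 2.02, 0.458, 0, 0],
    [0, -0.1, 0.5, 2.3, 0.523, 0, 0],
    [0, -0.1, 0.49, 2.58, 0.589, 0, 0],
    [0, -0.1, 0.46, 2.87, 0.654, 0, 0],
    [0, -0.1, 0.46, 2.87, 0.654, 0, 0]
  ]
}}

```text
t: 5.7
eef_pos: [0.4769, 0.3178, 0.0666]
tool_rot: [[0.001, -0.447, 0.895], [0.001, 0.895, 0.447], [-1.0, 0.0, 0.001]]
force: [0.1, 1.2, -0.8]
opening: -0.0
```

Run:
```python
from plan import *
rows([finger(c,.0215,.066) for c in(2,2.125,2.25,2.375,2.5,2.625,2.75,2.875,3)])
p=viewer.grab_frame("side"); save(p,"v7.png",(130,190,240,320),8)
o=np.array([130,240])
for c in (1,2,3):
    ph=PHI0-c*np.pi/6; print(c,((proj(p,np.r_[A+.047*np.array([np.cos(ph),np.sin(ph)]),.083])-o)*8).round())
q=viewer.grab_frame("top");save(q,"t7.png",(200,300,170,300),6)
```

```text
[0, np.float64(0.06), np.float64(0.01), np.float64(-0.11), np.float64(0.001), 0, 0]
[0, np.float64(0.06), np.float64(0.14), np.float64(0.14), np.float64(0.066), 0, 0]
[0, np.float64(0.06), np.float64(0.26), np.float64(0.4), np.float64(0.131), 0, 0]
[0, np.float64(0.06), np.float64(0.36), np.float64(0.67), np.float64(0.197), 0, 0]
[0, np.float64(0.06), np.float64(0.44), np.float64(0.94), np.float64(0.262), 0, 0]
[0, np.float64(0.06), np.float64(0.5), np.float64(1.22), np.float64(0.328), 0, 0]
[0, np.float64(0.06), np.float64(0.54), np.float64(1.5), np.float64(0.393), 0, 0]
[0, np.float64(0.06), np.float64(0.57), np.float64(1.79), np.float64(0.459), 0, 0]
[0, np.float64(0.06), np.float64(0.58), np.float64(2.07), np.float64(0.524), 0, 0]
pos [0.4769 0.3178 0.0666] th 26.5 F [ 0.07  1.17 -0.85] open -0.0 t 5.7
1 [193. 220.]
2 [172. 246.]
3 [159. 288.]
```

View pics/v7.png

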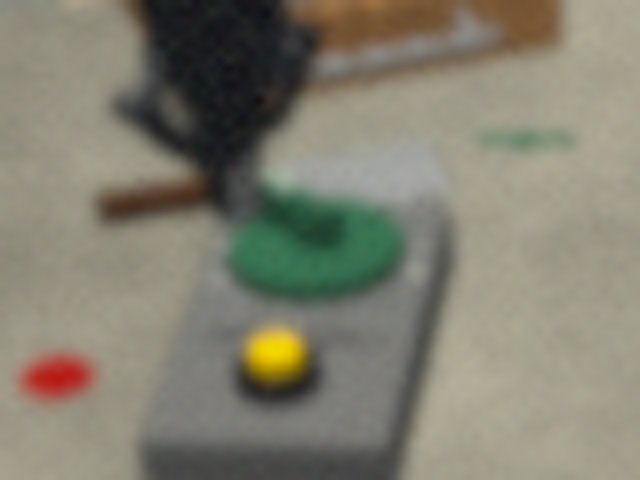

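Emit:
{"fn": "move_arm", "kwargs": {
  "deltas": [
    [0, 0, 0.14, 0.14, 0.066, 0, 0],
    [0, 0, 0.26, 0.4, 0.131, 0, 0],
    [0, 0, 0.36, 0.67, 0.197, 0, 0],
    [0, 0, 0.44, 0.94, 0.262, 0, 0],
    [0, 0, 0.5, 1.22, 0.328, 0, 0],
    [0, 0, 0.54, 1.5, 0.393, 0, 0],
    [0, 0, 0.57, 1.79, 0.459, 0, 0],
    [0, 0, 0.58, 2.07, 0.524, 0, 0],
    [0, 0, 0.58, 2.07, 0.524, 0, 0]
  ]
}}

```text
t: 6.92
eef_pos: [0.4925, 0.332, 0.0664]
tool_rot: [[0.0, 0.061, 0.998], [0.0, 0.998, -0.061], [-1.0, 0.0, 0.0]]
force: [0.2, -0.8, -0.1]
opening: 0.0001
```

Run:
```python
from plan import *
rows([finger(3,s,.066) for s in(.0215,.03,.05,.06)])
```

```text
[0, np.float64(0.04), np.float64(0.03), np.float64(0.03), np.float64(0.001), 0, 0]
[0, np.float64(0.04), np.float64(0.03), np.float64(-0.82), np.float64(0.001), 0, 0]
[0, np.float64(0.04), np.float64(0.03), np.float64(-2.82), np.float64(0.001), 0, 0]
[0, np.float64(0.04), np.float64(0.03), np.float64(-3.82), np.float64(0.001), 0, 0]
pos [0.4925 0.332  0.0664] th -3.5 F [ 0.21 -0.79 -0.08] open 0.0001 t 6.925
```

Emit:
{"fn": "move_arm", "kwargs": {
  "deltas": [
    [0, 0, 0, -1, 0, 0, 0],
    [0, 0, 0, -2.5, 0, 0, 0],
    [0, -4, 0, -3, 0, 0, 0],
    [0, -8, 0, -5, 0, 0, 0],
    [0, -8, 0, -9, 0, 0, 0],
    [0, -8, 0, -13, 0, 0, 0],
    [0, -8, 0, -15, 0, 0, 0],
    [0, -8, 0, -15, 0, 0, 0]
  ]
}}

```text
t: 7.92
eef_pos: [0.3414, 0.3414, 0.1463]
tool_rot: [[0.0, 0.06, 0.998], [0.0, 0.998, -0.06], [-1.0, 0.0, 0.0]]
force: [1.0, 0.0, -0.4]
opening: -0.0
```

Run:
```python
from plan import *
q=viewer.grab_frame("top");save(q,"v8.png",(205,285,180,280),8)
o=np.array([205,180])
for c in (2,3,4):
    ph=PHI0-c*np.pi/6; print(c,[((proj(q,np.r_[A+r*np.array([np.cos(ph),np.sin(ph)]),.083])-o+.5)*8).round() for r in(0,.047)])
for r in viewer.spot_in(q,"green_tip"): print(r["conf"],(np.array(r["point"])-o)*8)
rows([finger(3,.045,.1464),finger(3,.045,.066)])
```

```text
2 [array([307., 283.]), array([369., 166.])]
3 [array([307., 283.]), array([303., 152.])]
4 [array([307., 283.]), array([238., 174.])]
0.82 [291.2 295.2]
[0, np.float64(0.04), np.float64(-0.01), np.float64(12.64), np.float64(-0.0), 0, 0]
[0, np.float64(8.08), np.float64(-0.01), np.float64(12.63), np.float64(-0.0), 0, 0]
pos [0.3433 0.3415 0.1466] th -3.5 F [0.44 0.3  0.43] open -0.0 t 8.025
```

View pics/v8.png

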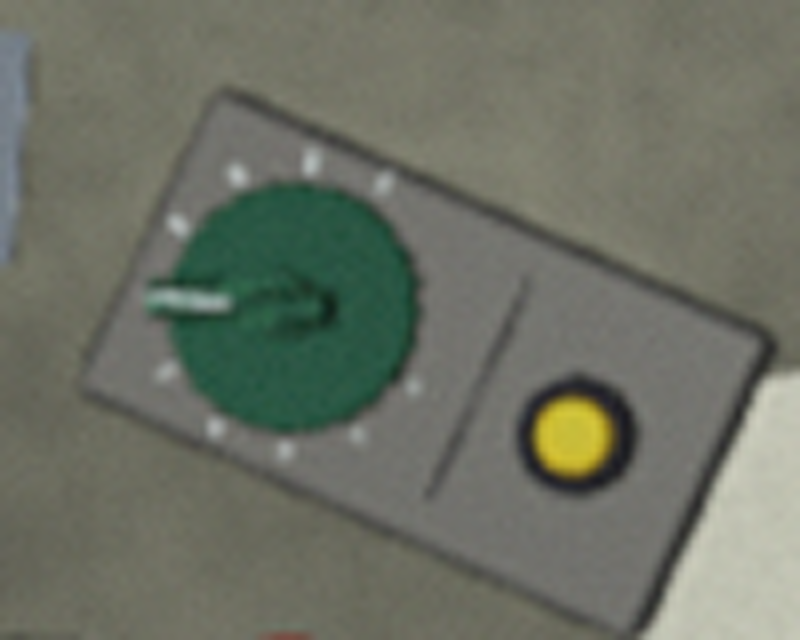

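Emit:
{"fn": "move_arm", "kwargs": {
  "deltas": [
    [0, 0, 0, 4, 0, 0, 0],
    [0, 0, 0, 8, 0, 0, 0],
    [0, 0, 0, 12, 0, 0, 0],
    [0, 0, 0, 12.6, 0, 0, 0],
    [0, 4, 0, 12.6, 0, 0, 0],
    [0, 7.5, 0, 12.6, 0, 0, 0],
    [0, 8, 0, 12.6, 0, 0, 0],
    [0, 8, 0, 13.5, 0, 0, 0],
    [0, 8, 0, 14.1, 0, 0, 0],
    [0, 8, 0, 14.1, 0, 0, 0]
  ]
}}

```text
t: 9.28
eef_pos: [0.4851, 0.333, 0.0681]
tool_rot: [[0.003, 0.062, 0.998], [0.001, 0.998, -0.062], [-1.0, 0.002, 0.003]]
force: [0.3, 0.2, -0.2]
opening: 0.0003
```

Run:
```python
from plan import *
rows([finger(c,.0215,.066) for c in(3,3.125,3.25,3.375,3.5,3.6,3.7,3.75)]+[finger(3.7,.045,.066)])
```

```text
[0, np.float64(0.21), np.float64(-0.03), np.float64(0.78), np.float64(-0.001), 0, 0]
[0, np.float64(0.21), np.float64(0.1), np.float64(1.03), np.float64(0.064), 0, 0]
[0, np.float64(0.21), np.float64(0.22), np.float64(1.29), np.float64(0.129), 0, 0]
[0, np.float64(0.21), np.float64(0.32), np.float64(1.56), np.float64(0.195), 0, 0]
[0, np.float64(0.21), np.float64(0.4), np.float64(1.83), np.float64(0.26), 0, 0]
[0, np.float64(0.21), np.float64(0.45), np.float64(2.06), np.float64(0.313), 0, 0]
[0, np.float64(0.21), np.float64(0.49), np.float64(2.28), np.float64(0.365), 0, 0]
[0, np.float64(0.21), np.float64(0.51), np.float64(2.39), np.float64(0.391), 0, 0]
[0, np.float64(0.21), np.float64(1.33), np.float64(0.09), np.float64(0.365), 0, 0]
pos [0.4851 0.333  0.0681] th -3.6 F [ 0.34  0.22 -0.16] open 0.0003 t 9.275
```

Emit:
{"fn": "move_arm", "kwargs": {
  "deltas": [
    [0, 0.1, 0, 0.7, 0, 0, 0],
    [0, 0.1, 0.1, 1.03, 0.064, 0, 0],
    [0, 0.1, 0.22, 1.29, 0.129, 0, 0],
    [0, 0.1, 0.32, 1.56, 0.195, 0, 0],
    [0, 0.1, 0.4, 1.83, 0.26, 0, 0],
    [0, 0.1, 0.45, 2.06, 0.313, 0, 0],
    [0, 0.1, 0.49, 2.28, 0.365, 0, 0],
    [0, 0.1, 0.49, 2.28, 0.365, 0, 0]
  ]
}}

```text
t: 10.28
eef_pos: [0.5068, 0.3361, 0.0655]
tool_rot: [[0.001, 0.414, 0.91], [0.0, 0.91, -0.414], [-1.0, 0.0, 0.0]]
force: [0.6, 0.0, 0.2]
opening: 0.0
```

Run:
```python
from plan import *
rows([finger(3.7,s,z) for s,z in((.0215,.066),(.03,.066),(.045,.066),(.05,.14))]+[(np.array([.36,.34,.15]),np.radians(-24))])
```

```text
[0, np.float64(-0.05), np.float64(0.09), np.float64(0.11), np.float64(0.001), 0, 0]
[0, np.float64(-0.05), np.float64(0.09), np.float64(-0.74), np.float64(0.001), 0, 0]
[0, np.float64(-0.05), np.float64(0.1), np.float64(-2.24), np.float64(0.001), 0, 0]
[0, np.float64(-7.45), np.float64(0.1), np.float64(-2.74), np.float64(0.001), 0, 0]
[0, np.float64(-8.45), np.float64(-5.72), np.float64(-13.52), np.float64(-0.008), 0, 0]
pos [0.5068 0.3361 0.0655] th -24.4 F [0.56 0.01 0.21] open 0.0 t 10.275
```

Retreat and look.

Emit:
{"fn": "move_arm", "kwargs": {
  "deltas": [
    [0, 0, 0, -1, 0, 0, 0],
    [0, 0, 0, -2.5, 0, 0, 0],
    [0, -4, 0, -2.7, 0, 0, 0],
    [0, -8, 0, -3.5, 0, 0, 0],
    [0, -8.5, -2, -7, 0, 0, 0],
    [0, -8.5, -4, -11, 0, 0, 0],
    [0, -8.5, -5.7, -13.5, 0, 0, 0],
    [0, -8.5, -5.7, -13.5, 0, 0, 0]
  ]
}}

```text
t: 11.28
eef_pos: [0.3571, 0.3401, 0.15]
tool_rot: [[-0.001, 0.412, 0.911], [-0.0, 0.911, -0.412], [-1.0, -0.001, -0.001]]
force: [-0.8, 0.2, -0.5]
opening: 0.0001
```

Run:
```python
from plan import *
q=viewer.grab_frame("top");save(q,"v9.png",(205,285,180,280),8)
o=np.array([205,180])
for c in (3,4,5):
    ph=PHI0-c*np.pi/6; print(c,((proj(q,np.r_[A+.047*np.array([np.cos(ph),np.sin(ph)]),.083])-o+.5)*8).round())
th=np.radians(-24)
rows([(np.r_[B,.14],th),(np.r_[B,.08],th),(np.r_[B,.061],th)])
```

```text
3 [303. 152.]
4 [238. 174.]
5 [192. 224.]
[0, np.float64(1.05), np.float64(-9.42), np.float64(15.67), np.float64(-0.006), 0, 0]
[0, np.float64(7.05), np.float64(-9.42), np.float64(15.66), np.float64(-0.006), 0, 0]
[0, np.float64(8.95), np.float64(-9.43), np.float64(15.66), np.float64(-0.006), 0, 0]
pos [0.3587 0.3404 0.1505] th -24.3 F [1.15 0.65 0.03] open -0.0004 t 11.325
```

View pics/v9.png

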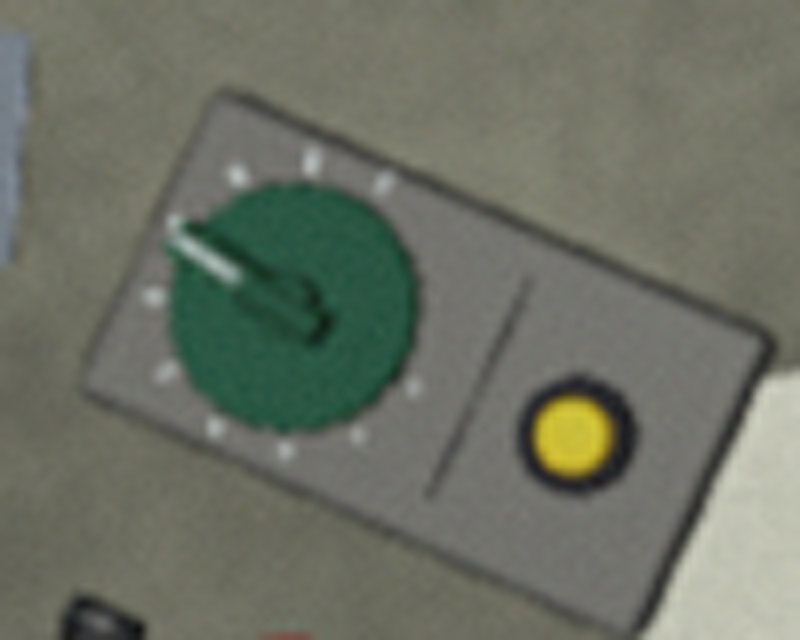

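Emit:
{"fn": "move_arm", "kwargs": {
  "deltas": [
    [0, 0, -3, 4, 0, 0, 0],
    [0, 0, -5, 8, 0, 0, 0],
    [0, 0, -7.5, 12, 0, 0, 0],
    [0, 0, -9.4, 15.6, 0, 0, 0],
    [0, 1, -9.4, 15.6, 0, 0, 0],
    [0, 4, -9.4, 15.6, 0, 0, 0],
    [0, 7, -9.4, 15.6, 0, 0, 0],
    [0, 7.5, -9.4, 15.6, 0, 0, 0],
    [0, 7.5, -9.4, 15.6, 0, 0, 0]
  ]
}}

```text
t: 12.45
eef_pos: [0.4629, 0.1903, 0.0754]
tool_rot: [[-0.001, 0.414, 0.91], [0.0, 0.91, -0.414], [-1.0, -0.0, -0.0]]
force: [0.2, 0.8, 1.1]
opening: -0.0006
```

Run:
```python
from plan import *
th=np.radians(-24)
rows([(np.r_[B,z],th) for z in(.075,.067,.061)])
```

```text
[0, np.float64(0.04), np.float64(-0.04), np.float64(-0.01), np.float64(-0.008), 0, 0]
[0, np.float64(0.84), np.float64(-0.04), np.float64(-0.01), np.float64(-0.008), 0, 0]
[0, np.float64(1.44), np.float64(-0.04), np.float64(-0.01), np.float64(-0.008), 0, 0]
pos [0.4629 0.1903 0.0754] th -24.4 F [0.2  0.79 1.08] open -0.0006 t 12.45
```

Emit:
{"fn": "move_arm", "kwargs": {
  "deltas": [
    [0, 0.5, 0, 0, 0, 0, 0],
    [0, 0.8, 0, 0, 0, 0, 0],
    [0, 1.1, 0, 0, 0, 0, 0],
    [0, 1.4, 0, 0, 0, 0, 0],
    [0, 1.4, 0, 0, 0, 0, 0],
    [0, 1.4, 0, 0, 0, 0, 0]
  ]
}}

```text
t: 13.2
eef_pos: [0.4635, 0.1901, 0.0618]
tool_rot: [[0.001, 0.414, 0.91], [0.0, 0.91, -0.414], [-1.0, 0.001, 0.001]]
force: [0.6, 1.2, 4.6]
opening: 0.0
```

Emit:
{"fn": "move_arm", "kwargs": {
  "deltas": [
    [0, 0.1, 0, 0, 0, 0, 0],
    [0, 0.15, 0, 0, 0, 0, 0],
    [0, 0.15, 0, 0, 0, 0, 0]
  ]
}}

```text
t: 13.58
eef_pos: [0.4636, 0.1901, 0.0609]
tool_rot: [[0.001, 0.414, 0.91], [0.0, 0.91, -0.414], [-1.0, 0.001, 0.001]]
force: [-1.8, 0.7, 10.4]
opening: 0.0
```

Emit:
{"fn": "move_arm", "kwargs": {
  "deltas": [
    [0, 0.1, 0, 0, 0, 0, 0],
    [0, 0.1, 0, 0, 0, 0, 0]
  ]
}}

```text
t: 13.82
eef_pos: [0.4637, 0.1901, 0.0608]
tool_rot: [[0.001, 0.414, 0.91], [0.0, 0.91, -0.414], [-1.0, 0.001, 0.001]]
force: [-5.7, -0.8, 19.1]
opening: 0.0
```

Firmly on the stop (19 N, no further travel). Release, retreat upward and away.

Emit:
{"fn": "move_arm", "kwargs": {
  "deltas": [
    [0, -1, 0, 0, 0, 0, 0],
    [0, -4, 0, 0, 0, 0, 0],
    [0, -8, 0, 0, 0, 0, 0],
    [0, -9, 2, -4, 0, 0, 0],
    [0, -9, 5, -8, 0, 0, 0],
    [0, -9, 7, -12, 0, 0, 0],
    [0, -9, 9, -15, 0, 0, 0],
    [0, -9, 9, -15, 0, 0, 0],
    [0, -9, 9, -15, 0, 0, 0]
  ]
}}

```text
t: 14.95
eef_pos: [0.3635, 0.3333, 0.1482]
tool_rot: [[-0.001, 0.414, 0.91], [-0.001, 0.91, -0.414], [-1.0, -0.001, -0.0]]
force: [-1.1, -0.3, -0.2]
opening: 0.0002
```

Run:
```python
from plan import *
q=viewer.grab_frame("top");p=viewer.grab_frame("side")
a=cv2.resize(q["image"][205:285,180:280],(600,480),interpolation=cv2.INTER_CUBIC)
cv2.imwrite("pics/v10.png",a[:,:,::-1])
hsv=cv2.cvtColor(p["image"],cv2.COLOR_RGB2HSV)
m=((hsv[...,0]>20)&(hsv[...,0]<35)&(hsv[...,1]>150)).astype(np.uint8);m[:150]=0;m[200:]=0;m[:,:255]=0;m[:,290:]=0
ys,xs=np.nonzero(m);print("yellow",ys.min(),ys.max(),xs.mean())
o=ctrl.get_obs();print(o["t"],o["eef_pos"],o["force"])
```

```text
yellow 171 177 274.075
15.05 [0.36403741 0.33300976 0.14843347] [0.40052083 0.54643085 0.22055121]
```

View pics/v10.png

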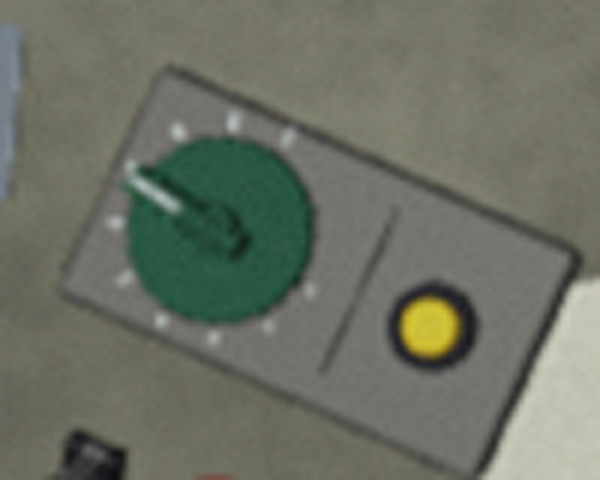

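The white line still points at the fourth tick (tip near row 170, column 130). The button is up again, its side-view rows 171–177 against 172–177 before.

```bash
python3 -c "
from cell import order
print(order.job_done())"
```

```text
the job is handed in; nothing more can be done
None
```

The green dial is four clicks clockwise from where I found it, the setting is stored with the yellow button, and the job is handed in.

- **Dial:** I pushed the finger bar with the shut fingertips and never pinched it. I stopped after three clicks to check the position. On the last click I stopped the finger short, at about 3.7 clicks, so the dial snapped into the fourth by itself. Top pictures before and after the button press show the bar's tip at the fourth tick, within about a pixel of where I calculated it.
- **Button:** I pressed it until it stopped moving, with the fingertip at about 61 mm and the force rising to 19 N. After I let go, the side view shows it back at its original height.
- **Finish:** The hand is clear, about 15 cm above the table and touching nothing. The robot clock read about 15 s of the 64 s allowed.

No check failed. The network's reading of the bar's tip was unreliable, so I used the image geometry and the tick marks instead. I did not measure the blue dimmer or the other things again at the end, but the arm never worked near them.

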